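# Unhook the peg basket with the forked lifter

## Task

The peg basket hanging on the stand is sticky with starch, so do not touch it with the gripper: pick up the forked lifter by its wooden handle and use its two prongs to lift the basket by its wire bail up and off the hook. Carry it upright, lower it gently so that it stands in the middle of the slatted board, and slip the prongs out. Then lay the lifter down flat on its underside on the table top, clear of the basket, stand and board, and leave everything else where it is.

Things in the scene. Friction and masses are not known exactly. Their poses are not given: they have to be found in the camera images.
- fork: Forked lifter, 194 mm long, 120 g, flat on the table between stand and board. Origin: centre of the handle's underside; x to the prongs, z up. Wooden handle x -50 to 50, 24 mm wide, 28 mm high; steel yoke x 49 to 63, 56 mm wide; two level prongs 6 mm thick at y = -22 and 22, axis 14 mm above the underside, to x = 133, where they turn up to ends at x = 141, tops 35 mm above the underside.
- prongs (a point): point midway between the two prongs of the lifter, on their axis, at x = 122 (mm, lifter's frame), just behind the upturned ends: a good place to carry the bail
- basket: Grey plastic peg basket, 200 g, its wooden pegs fixed in it. Origin: centre of its underside, z up. 96 mm in x, 110 in y, 70 high, pegs stick up to at most 90. A rigid steel wire bail, 7 mm thick, rises from the middle of both y sides and stays upright. At the start the basket hangs by it on the stand's hook, axes parallel to the stand's, underside 60 mm above the table.
- bail (a point): middle of the top bar of the basket's bail, on the bar's axis, 150 mm above the basket's underside; the bar is straight and level along the basket's y from -40 to 40 mm
- stand: Fixed steel stand. Origin: on the table straight below where the bail hangs; its hook points to its -x, roughly to the robot. Post 16 mm thick at x = 90, 242 mm high. Hook arm 8 mm thick, at y = 0, axis 202.5 mm above the table, to x = -18, where it turns up to an end at x = -30, 227 mm above the table. Foot plate 10 mm thick, x -40 to 130, y -55 to 55.
- board: Fixed slatted wooden board (duckboard), 190 by 190 mm, top 16 mm above the table. Origin: centre of its underside. It lies on the other side (left or right) from the stand.
- mug: white ceramic mug, 80 mm across, 92 mm high, with a handle; bystander, stands behind the middle of the table
- pot: stainless pot, 150 mm across, 100 mm high; bystander near the far edge
- bowl: white plastic bowl, 170 mm across, 65 mm high; bystander at the left
- stirrer: bamboo stirrer shaped like a spoon, 200 mm long, lying at the right; bystander
- brush: wooden brush lying at the left; bystander
- jar: closed glass jar, 72 mm across, 110 mm high; bystander at the right
Mind the look-alikes: they are no part of the job. Leave any purple or yellow look-alike of the basket alone.

How it is judged:
By the outcome, as a careful person would: the job done as asked, in the order asked, and still so for the second after the job is handed in, with the robot touching nothing.
It also fails if it takes over 69 s, if anything falls off the work surface, if the arm or the gripper's body presses on something with over 40 N, if the wrist force passes 120 N, or if a joint passes its speed limit or range.

## Robot

A 6-joint arm with a two-finger parallel gripper is mounted at the origin on the work surface. World frame = base frame: x ahead of the robot, y to its left, z up, the work surface at z = 0. Lengths are in mm, angles in rad, forces in N, time in s.
With the tool pointing down it reaches from about 350 to 775 mm from the base axis. Payload 5.5 kg.
Tool frame: the origin (TCP) lies on the centre line of the jaws, within the pads' length; the fingertips stand 8 mm ahead of it and the grasp point (between the pads) lies 11 mm behind it; z points along the fingers, y is the line along which they close (so a half turn about z gives the same grasp; the last joint's range is limited). The gripper opens to 85 mm and grips with 20 to 120 N. Pads are 22 mm wide; open, the fingers measure 114 mm over their backs; the gripper's body (76 mm by 85 mm) begins 54 mm behind the grasp point. The pads swing forward as they close: fully open they stand 13 mm farther back than shut.
Start: joints at [-1.255, 0.313, 0.046, 1.304, 0, 1.431], TCP at [253.106, -516.341, 239.323] pointing down, gripper open.
Joint ranges: [-2.76, 2.76], [-0.86, 1.69], [-1.03, 1.26], [-2.2, 2.34], [-1.47, 1.5], [-3.14, 3.14]. Speed limits (rad/s): [2.57, 2.57, 3.14, 3.14, 3.14, 3.14].

## Interface

Orientations are given as a unit quaternion [w, x, y, z].
In Python, from plant import env, viewer, close_job, finder gives the robot as it stands.
- The arm moves only by the tool apply_moves, never from a script. Its argument "moves" is text: rows parted by semicolons, each of 7 numbers parted by spaces: the shift along the tool's x, y, z as a fraction of full scale, then the turn, a rotation vector about the tool's x, y, z as a fraction of full scale, then the closure, from -1 (fully open) to 1 (shut). In form: dx dy dz wx wy wz claw; .... A call has 1 to 12 rows; each row is the pose to reach, as a shift and turn from the pose commanded when the call began, along the tool's axes at that moment; what a row does not reach only later rows make up. Full scale, the value 1, is 200 mm for a shift and 2 rad for a turn. A row lasts 1/10 s, in which the tool goes at most 50 mm and 8.59 degrees, less where a joint would pass 70% of its speed; a pose out of reach is approached as far as the arm can. A call with a number of a shift or a turn outside -1 to 1 is refused whole. A call with a gripper value outside its range is refused whole. The fingers move at their own pace and stop on an object; the grip force is fixed at half the most. Time passes only in rows, so rows that repeat a pose let the fingers close. It gives the time, the measured TCP pose, the force, the opening and the grip force at its end, in the units of the state.
- env.read_state(): the state, without advancing time (a new reading comes with each control period).
- viewer.capture(name): name is "scene" or "top" or "wrist"; returns a dict with "frame" (400x640x3 uint8, blue, green, red), "intrinsics" (3x3 intrinsics, pixels), "world_from_camera" (4x4, takes a point from camera to world coordinates). Camera axes: x right, y down, z forward; pixel columns grow to the right and rows downward; lengths in mm; the calibration is good to about 2 mm. The wrist camera is an equidistant fisheye: a pixel r from the principal point sees the ray r / f radians off the axis. A picture is of the moment at which its call begins. There is no depth.
- close_job(): hands the job in; it is judged then, once.
Trained networks look in a picture, given as the dict that the camera call returned (one of the last four; its "shot" number tells which), for a name from the list of things; names that differ only in an ending like _2 or _b are one class to them, and where a whole thing is asked for, a point or a joint stands for the part that bears it (a point fixed in the world has none). Each returns a list of dicts, best first, with "conf" (0 to 1); they miss things now and then, are a little off and sometimes report something else, mostly with a low value. They report only what shows in the picture. A call takes as long as a camera call. They do not tell look-alikes from the thing itself.
- finder.cut_out(picture, target): "mask" (400x640 bool, what is visible of it) and "position" ([row, column] in pixels, amid what is visible of it).
The state is a dict: "time": time; "joint_pos": joint angles; "joint_vel": joint speeds; "effort": joint torques, N m; "position": TCP position; "tcp_rot": TCP orientation; "wrist_force": force on the tool from outside, world axes, zero at the start; "torque": the same for the moment, N m; "finger_gap": opening from 0.0 (shut) to 1.0 (fully open); "gripper_force": force on a finger pad.
Only numpy, scipy, OpenCV 4.12 (cv2) and the standard library are available. Lean on these libraries where they do the work, as an engineer would, in place of code of your own. Each camera call takes 0.05 s, during which the arm holds its last target. There are 200 camera calls.

## Working session

There is one attempt and no reset: what is moved stays moved. The work goes in short steps, Python scripts to look and compute and a tool call to move; the robot and the scene stay as the last step left them, time stands still between calls to the robot, and variables do not carry over. Pictures are saved under pics/ and viewed, at most 10 in all, crops included, and the job is handed in when it is done.

Besides the shell and the picture viewer there is one more tool, called after "Emit:" as name(argument=value, ...), one argument or row to a line, values as JSON. apply_moves: Moves the arm, as the interface text tells. Its arguments: {"type":"object","properties":{"moves":{"type":"string"}},"required":["moves"]}

```bash
ls; mkdir -p pics
cat > h.py <<'E'
import numpy as np, cv2
from scipy.spatial.transform import Rotation as R
from plant import env, viewer, close_job, finder
def ray(p,rc):
    K=np.array(p["intrinsics"]);T=np.array(p["world_from_camera"])
    d=np.linalg.inv(K)@[rc[1],rc[0],1]; return T[:3,3],T[:3,:3]@d
def atz(p,rc,z):
    o,d=ray(p,rc); return o+d*(z-o[2])/d[2]
def proj(p,X):
    K=np.array(p["intrinsics"]);T=np.array(p["world_from_camera"])
    X=np.atleast_2d(X); c=(X-T[:3,3])@T[:3,:3]; q=c@K.T; return q[:,:2]/q[:,2:]
E
python3 - <<'E'
from h import *
for n in("scene","top"):
    p=viewer.capture(n); cv2.imwrite(f"pics/{n}1.png",p["frame"])
    print(n,np.array(p["intrinsics"]).round(1).tolist(),np.array(p["world_from_camera"]).round(3).tolist())
    for t in("fork","basket","stand","board","bail","prongs"):
        for r in finder.cut_out(p,t):
            x,y,w,h=cv2.boundingRect(r["mask"].astype(np.uint8))
            print(n,t,round(r["conf"],2),np.round(r["position"]),(x,y,w,h),atz(p,r["position"],14).round())
print(env.read_state())
E
```

```text
pics
scene [[414.1, 0.0, 320.4], [0.0, 414.1, 198.8], [0.0, 0.0, 1.0]] [[-0.372, 0.764, -0.527, 1340.179], [0.928, 0.297, -0.225, 354.778], [-0.015, -0.573, -0.819, 1429.086], [0.0, 0.0, 0.0, 1.0]]
scene fork 0.56 [214. 326.] (313, 198, 15, 40) [490.  15.  14.]
scene basket 0.84 [197. 371.] (360, 173, 25, 42) [344. 160.  14.]
scene basket 0.77 [256. 385.] (365, 234, 38, 40) [584. 294.  14.]
scene basket 0.59 [182. 414.] (398, 165, 32, 35) [204. 308.  14.]
scene stand 0.8 [280. 378.] (358, 229, 35, 72) [690. 297.  14.]
scene stand 0.49 [240. 427.] (413, 217, 32, 38) [461. 425.  14.]
scene board 0.87 [222. 244.] (212, 196, 61, 50) [ 648. -278.   14.]
scene bail 0.96 [186. 416.] (399, 165, 33, 34) [219. 319.  14.]
scene bail 0.88 [199. 375.] (360, 173, 26, 42) [348. 179.  14.]
scene bail 0.62 [250. 384.] (364, 234, 39, 40) [565. 284.  14.]
scene prongs 0.62 [250. 384.] (365, 234, 38, 40) [564. 281.  14.]
scene prongs 0.49 [212. 325.] (315, 197, 13, 28) [486.   8.  14.]
top [[513.5, 0.0, 324.7], [0.0, 513.5, 192.7], [0.0, 0.0, 1.0]] [[0.028, -0.989, 0.145, 273.404], [-1.0, -0.029, -0.007
[... 646 characters left out ...]
.7, 'joint_pos': array([-1.25461938e+00,  3.13174521e-01,  4.61311609e-02,  1.30356842e+00,
       -1.78908237e-05,  1.43122094e+00]), 'joint_vel': array([-0.0011835 ,  0.00010397,  0.00061419, -0.0005223 , -0.00083688,
       -0.00023321]), 'effort': array([-1.91475367e-03, -4.80293190e+01,  2.98746979e+01, -2.49306286e-04,
       -1.02209008e-04, -6.53316718e-06]), 'position': array([ 253.09990566, -516.37509919,  239.35046031]), 'tcp_rot': array([ 9.27020329e-05,  9.74148381e-01,  2.25909106e-01, -7.73396077e-07]), 'wrist_force': array([ 0.28773094, -0.18858668, -0.48518084]), 'torque': array([-0.00227925,  0.00444541, -0.05036922]), 'gripper_force': 0.0, 'finger_gap': 0.9958336895659526}
```

Run:
```python
import cv2
a=cv2.imread("pics/top1.png"); cv2.imwrite("pics/top1c.png",cv2.resize(a[90:310,140:460],None,fx=2.5,fy=2.5,interpolation=cv2.INTER_CUBIC))
a=cv2.imread("pics/scene1.png"); cv2.imwrite("pics/scene1c.png",cv2.resize(a[150:330,200:460],None,fx=3,fy=3,interpolation=cv2.INTER_CUBIC))
```

```text
(no output)
```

View pics/top1c.png

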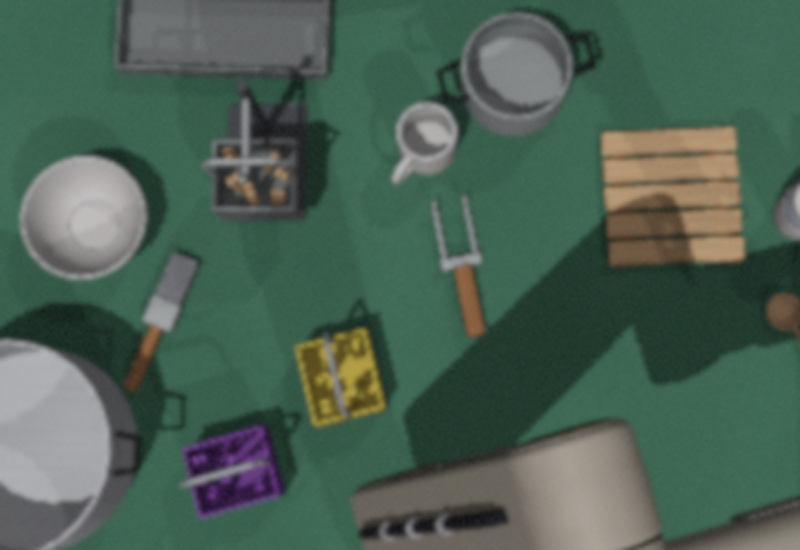

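View pics/scene1c.png

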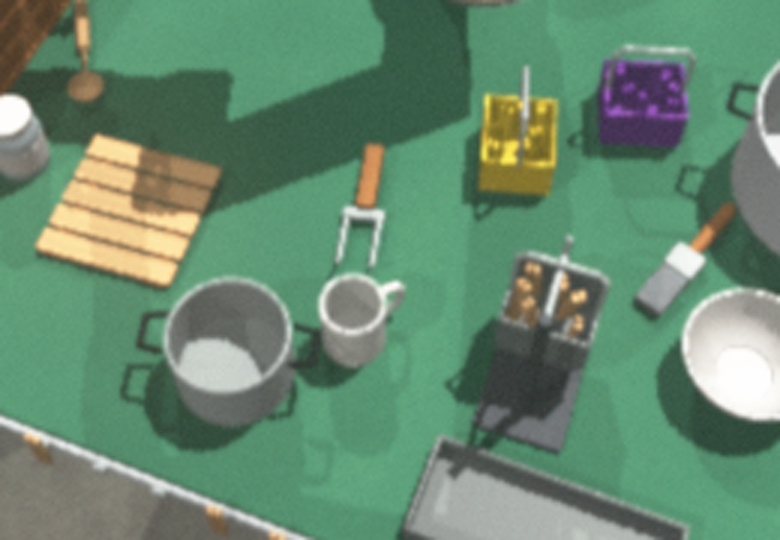

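The grey basket (top 242,158; scene 385,256) hangs on the stand's hook. The yellow one (top 277,242; scene 371,197) and the purple one (top 233,281; scene 414,182) stand on the table and are look-alikes. The fork is at top (324,203), pointing away from the robot. The board is at top (407,168). Next I'll fit poses to the masks and check them in an overlay.

```bash
cat > fit.py <<'E'
from h import *
from scipy.optimize import differential_evolution
def box(x0,x1,y0,y1,z0,z1): return np.array([[x,y,z] for x in(x0,x1) for y in(y0,y1) for z in(z0,z1)],float)
M={"fork":[box(-50,50,-12,12,0,28),box(49,63,-28,28,8,20)]+[box(63,136,s-3,s+3,11,17) for s in(-22,22)]+[box(133,143,s-3,s+3,11,35) for s in(-22,22)],
"board":[box(-95,95,-95,95,0,16)],
"basket":[box(-48,48,-55,55,60,130),box(-3.5,3.5,-43,43,206.5,213.5)]+[box(-3.5,3.5,s-4,s+4,130,210) for s in(-47,47)]}
HOOK=[box(-18,90,-4,4,198.5,206.5),box(-30,-18,-4,4,199,227),box(-40,130,-55,55,0,10),box(82,98,-8,8,0,242)]
def world(P,q):
    c,s=np.cos(q[2]),np.sin(q[2]); return P@np.array([[c,s,0],[-s,c,0],[0,0,1]])+[q[0],q[1],0]
S=4
def sil(p,parts,q):
    m=np.zeros((400*S//2,640*S//2),np.uint8)
    for P in parts:
        u=((proj(p,world(P,q))+.5)*S/2)
        cv2.fillConvexPoly(m,cv2.convexHull(np.round(u*16).astype(np.int32)),1,shift=4)
    return m
def outline(im,p,parts,q,col,k,off):
    for P in parts:
        h=cv2.convexHull(proj(p,world(P,q)).astype(np.float32))[:,0]
        cv2.polylines(im,[np.round((h-off+.5)*k*8).astype(np.int32)],True,col,1,cv2.LINE_AA,3)
E
cat > run1.py <<'E'
from fit import *
ps={n:viewer.capture(n) for n in("scene","top")}
g={"fork":(470,10,.1),"board":(632,-281,0),"basket":(610,295,0)}
res={}
for t,q0 in g.items():
    ms=[]
    for n,p in ps.items():
        uv=proj(p,[q0[0]+(30 if t=="fork" else 0),q0[1],100 if t=="basket" else 14])[0]
        c=[r for k in((t,"prongs") if t=="fork" else (t,"bail") if t=="basket" else (t,)) for r in finder.cut_out(p,k)]
        c=[r for r in c if np.hypot(r["position"][1]-uv[0],r["position"][0]-uv[1])<22]
        if c: 
            c=max(c,key=lambda r:r["mask"].sum()); ms.append((p,cv2.resize(c["mask"].astype(np.uint8),None,fx=S/2,fy=S/2,interpolation=0)))
    def cost(q):
        e=0
        for p,m in ms:
            s=sil(p,M[t],q); e+=1-(s&m).sum()/max(1,(s|m).sum())
        return e/len(ms)
    r=differential_evolution(cost,[(q0[0]-40,q0[0]+40),(q0[1]-40,q0[1]+40),(q0[2]-.35,q0[2]+.35)],seed=1,maxiter=40,popsize=12,tol=1e-4)
    res[t]=r.x; print(t,len(ms),r.x.round(3),round(r.fun,3))
np.save("res.npy",[res[t] for t in("fork","board","basket")])
k=4
def crop(n,x,y,w,h,items):
    p=ps[n]; im=cv2.resize(p["frame"][y:y+h,x:x+w],None,fx=k,fy=k,interpolation=cv2.INTER_CUBIC)
    for parts,t,col in items: outline(im,p,parts,res[t],col,k,np.array([x,y]))
    return im
a=crop("top",205,115,80,75,[(M["basket"],"basket",(0,0,255)),(HOOK,"basket",(0,255,255))])
b=crop("scene",350,222,80,75,[(M["basket"],"basket",(0,0,255)),(HOOK,"basket",(0,255,255))])
c=crop("top",300,155,50,75,[(M["fork"],"fork",(0,0,255))])
d=crop("scene",300,182,50,75,[(M["fork"],"fork",(0,0,255))])
e=crop("top",370,130,70,75,[(M["board"],"board",(0,0,255))])
f=crop("scene",207,185,70,75,[(M["board"],"board",(0,0,255))])
cv2.imwrite("pics/fit1.png",np.vstack([np.hstack([a,c,e]),np.hstack([b,d,f])])[:, :800])
E
python3 run1.py
```

```text
fork 2 [ 4.76269e+02 -1.28300e+00  2.33000e-01] 0.305
board 2 [ 6.32645e+02 -2.87002e+02  6.90000e-02] 0.069
basket 2 [6.20859e+02 2.89292e+02 1.70000e-02] 0.128
```

View pics/fit1.png

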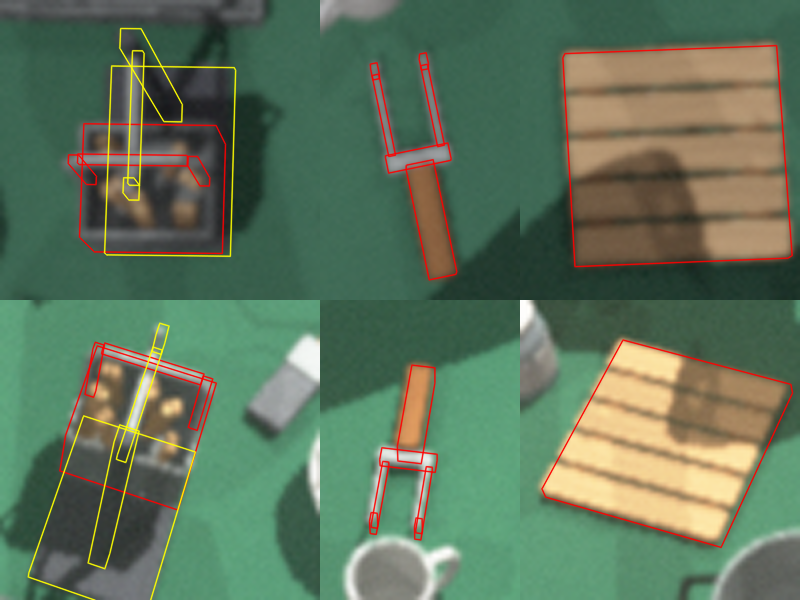

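Fork and board fits lie well on their images. The stand's yaw and position need a closer look, so here is an enlarged crop, which also confirms the grey basket with wooden pegs on the hook.

Run:
```python
from fit import *
ps={n:viewer.capture(n) for n in("scene","top")}
im=[]
for n,(x,y) in (("top",(208,108)),("scene",(345,225))):
    fr=np.mean([ps[n]["frame"].astype(float)]+[viewer.capture(n)["frame"] for _ in range(4)],0)
    a=cv2.resize(fr[y:y+85,x:x+66],None,fx=6,fy=6,interpolation=cv2.INTER_CUBIC)
    im.append(np.clip((a/255)**.6*255,0,255).astype(np.uint8))
cv2.imwrite("pics/stand.png",np.hstack(im))
```

```text
(no output)
```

View pics/stand.png

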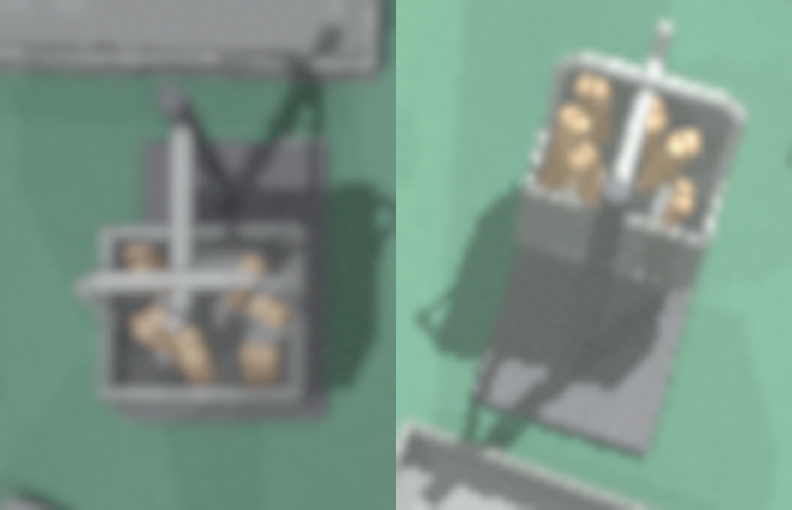

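```bash
cat > run2.py <<'E'
from fit import *
from scipy.optimize import least_squares
ps={n:viewer.capture(n) for n in("scene","top")}
off={"top":(208,108),"scene":(345-66,225)}
off={"top":(208,108),"scene":(345,225)}
O=[("top",100,230,48,55,130),("top",303,230,48,-55,130),("top",103,400,-48,55,130),("top",300,398,-48,-55,130),
("top",325,140,130,-55,10),("top",140,143,130,55,10),("top",325,415,-40,-55,10),("top",172,97,90,0,242),("top",178,322,-30,0,225),
("top",80,288,0,43,210),
("scene",79,402,130,-55,10),("scene",249,455,130,55,10),("scene",129,190,48,-55,130),("scene",312,240,48,55,130),("scene",269,28,-30,0,227),("scene",219,190,90,0,242)]
def f(q):
    r=[]
    for n,u,v,x,y,z in O:
        e=proj(ps[n],world(np.array([[x,y,z.__float__()]]),q))[0]-[(u+.5)/6-.5+off[n][0],(v+.5)/6-.5+off[n][1]]
        r+=list(e)
    return np.array(r)
s=least_squares(f,[620,295,0],loss="soft_l1",x_scale=[10,10,.05])
print(s.x.round(3)); 
for o,e in zip(O,f(s.x).reshape(-1,2)): print(o,e.round(1))
np.save("stand.npy",s.x)
E
python3 run2.py
```

```text
[6.2180e+02 2.8946e+02 4.9000e-02]
('top', 100, 230, 48, 55, 130) [ 0.6 -0.4]
('top', 303, 230, 48, -55, 130) [-0.2 -1. ]
('top', 103, 400, -48, 55, 130) [-0.1 -0.3]
('top', 300, 398, -48, -55, 130) [ 0.4 -0.6]
('top', 325, 140, 130, -55, 10) [ 0.1 -0.4]
('top', 140, 143, 130, 55, 10) [ 0.2 -0.3]
('top', 325, 415, -40, -55, 10) [0.2 0.5]
('top', 172, 97, 90, 0, 242) [-0.2 -0. ]
('top', 178, 322, -30, 0, 225) [-0.5  1.2]
('top', 80, 288, 0, 43, 210) [ 3.  -1.2]
('scene', 79, 402, 130, -55, 10) [-0.3 -1. ]
('scene', 249, 455, 130, 55, 10) [ 1.1 -0.5]
('scene', 129, 190, 48, -55, 130) [-0.1 -0.3]
('scene', 312, 240, 48, 55, 130) [0.4 0.6]
('scene', 269, 28, -30, 0, 227) [ 0.7 -1.6]
('scene', 219, 190, 90, 0, 242) [ 0.8 -0.2]
```

```bash
cat > plan.py <<'E'
import sys
from h import *
def yawR(psi): c,s=np.cos(psi),np.sin(psi); return np.array([[c,s,0],[s,-c,0],[0,0,-1]]).T.T
def rot(st):
    q=st["tcp_rot"]; return R.from_quat([q[1],q[2],q[3],q[0]]).as_matrix()
def rel(P,Rc,x,y,z,psi):
    d=Rc.T@(np.array([x,y,z])-P)/200; w=R.from_matrix(Rc.T@yawR(psi)).as_rotvec()/2
    return d.round(3),w.round(3)
if __name__=="__main__":
    st=env.read_state(); P=st["position"].copy(); Rc=rot(st)
    print("t",round(st["time"],2),P.round(1),"yaw",round(np.arctan2(Rc[1,0],Rc[0,0])%6.283,3),"F",st["wrist_force"].round(1),"gap",round(st["finger_gap"],3))
    for a in sys.argv[1:]:
        x,y,z,psi=map(float,a.split(",")); d,w=rel(P,Rc,x,y,z,psi); print(a,d,w)
        P=np.array([x,y,z]);Rc=yawR(psi)
E
python3 plan.py 375,-257,220,1.92 495.7,3.3,120,3.375 495.7,3.3,11,3.375
```

```text
t 1.9 [ 253.1 -516.3  239.3] yaw 0.456 F [-0.9 -0.4  0. ] gap 0.999
375,-257,220,1.92 [ 1.118 -0.896  0.096] [ 0.     0.    -0.732]
495.7,3.3,120,3.375 [1.016 1.012 0.5  ] [ 0.     0.    -0.727]
495.7,3.3,11,3.375 [0.    0.    0.545] [0. 0. 0.]
```

Emit:
apply_moves(
  moves="1 -0.8 0.1 0 0 -0.732 -1;1 -0.8 0.1 0 0 -0.732 -1;1 -0.8 0.1 0 0 -0.732 -1;1 -0.8 0.1 0 0 -0.732 -1;1 -0.8 0.1 0 0 -0.732 -1;1 -0.8 0.1 0 0 -0.732 -1;1 -0.8 0.1 0 0 -0.732 -1;1 -0.8 0.1 0 0 -0.732 -1;1 -0.8 0.1 0 0 -0.732 -1;1 -0.8 0.1 0 0 -0.732 -1;1 -0.8 0.1 0 0 -0.732 -1;1 -0.8 0.1 0 0 -0.732 -1",
)

```text
time: 3.1
position: [362.3, -284.6, 219.4]
tcp_rot: [0.0, 0.575, 0.818, -0.0]
wrist_force: [-0.1, -0.5, 0.5]
finger_gap: 0.996
gripper_force: 0.0
```

```bash
python3 plan.py 450,-80,150,2.8 495.7,3.3,120,3.375 495.7,3.3,11,3.375
```

```text
t 3.1 [ 362.3 -284.6  219.4] yaw 1.917 F [-0.1 -0.5  0.5] gap 0.996
450,-80,150,2.8 [0.814 0.76  0.347] [-0.     0.    -0.441]
495.7,3.3,120,3.375 [-0.076  0.469  0.15 ] [ 0.     0.    -0.288]
495.7,3.3,11,3.375 [0.    0.    0.545] [0. 0. 0.]
```

Emit:
apply_moves(
  moves="1 0.9 0.4 0 0 -0.72 -1;1 0.9 0.4 0 0 -0.72 -1;1 0.9 0.4 0 0 -0.72 -1;1 0.9 0.4 0 0 -0.72 -1;1 0.9 0.4 0 0 -0.72 -1;1 0.9 0.4 0 0 -0.72 -1;1 0.9 0.4 0 0 -0.72 -1;1 0.9 0.4 0 0 -0.72 -1;1 0.9 0.4 0 0 -0.72 -1;1 0.9 0.4 0 0 -0.72 -1;1 0.9 0.4 0 0 -0.72 -1;1 0.9 0.4 0 0 -0.72 -1",
)

```text
time: 4.3
position: [463.0, -35.2, 139.3]
tcp_rot: [0.0, -0.107, 0.994, -0.0]
wrist_force: [0.2, -0.8, 0.8]
finger_gap: 1.001
gripper_force: 0.0
```

```bash
python3 plan.py 495.7,3.3,120,3.375
python3 - <<'E'
from fit import *
p=viewer.capture("wrist"); print(np.array(p["intrinsics"]).tolist(),np.array(p["world_from_camera"]).round(3).tolist())
cv2.imwrite("pics/w1.png",p["frame"])
K=np.array(p["intrinsics"]);T=np.array(p["world_from_camera"])
def fe(X):
    c=(X-T[:3,3])@T[:3,:3]; th=np.arctan2(np.hypot(c[:,0],c[:,1]),c[:,2]); ph=np.arctan2(c[:,1],c[:,0])
    return np.c_[K[0,2]+K[0,0]*th*np.cos(ph),K[1,2]+K[1,1]*th*np.sin(ph)]
im=p["frame"].copy(); q=np.load("res.npy")[0]
for P in M["fork"]:
    h=cv2.convexHull(fe(world(P,q)).astype(np.float32)); cv2.polylines(im,[h.astype(np.int32)],True,(0,0,255),1)
cv2.imwrite("pics/w1o.png",im)
E
```

```text
t 4.3 [463.  -35.2 139.3] yaw 3.356 F [ 0.2 -0.8  0.8] gap 1.001
495.7,3.3,120,3.375 [-0.201  0.153  0.096] [-0.     0.    -0.009]
[[309.70691628693146, 0.0, 318.0428249470309], [0.0, 309.70691628693146, 201.11865234266222], [0.0, 0.0, 1.0]] [[-0.214, 0.927, 0.307, 383.226], [0.977, 0.202, 0.068, -53.182], [0.001, 0.315, -0.949, 273.28], [0.0, 0.0, 0.0, 1.0]]
```

View pics/w1o.png

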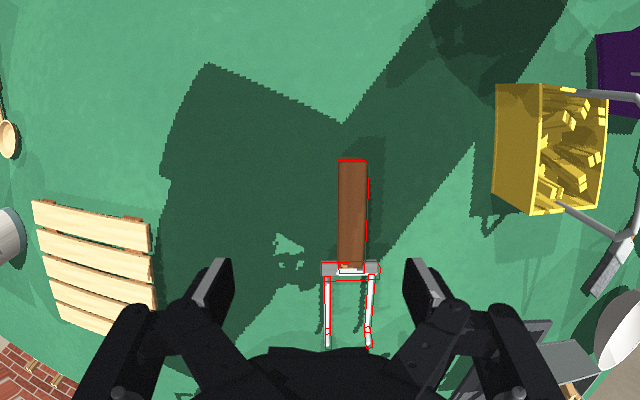

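The overlay confirms the fork pose to about 2 mm (handle at 338–370, 160–272). Now I'll grasp it.

Emit:
apply_moves(
  moves="-0.201 0.153 0.1 0 0 -0.009 -1;-0.201 0.153 0.1 0 0 -0.009 -1;-0.201 0.153 0.2 0 0 -0.009 -1;-0.201 0.153 0.4 0 0 -0.009 -1;-0.201 0.153 0.55 0 0 -0.009 -1;-0.201 0.153 0.62 0 0 -0.009 -1;-0.201 0.153 0.642 0 0 -0.009 -1;-0.201 0.153 0.642 0 0 -0.009 1;-0.201 0.153 0.642 0 0 -0.009 1;-0.201 0.153 0.642 0 0 -0.009 1;-0.201 0.153 0.642 0 0 -0.009 1;-0.201 0.153 0.642 0 0 -0.009 1",
)

```text
time: 5.55
position: [496.7, 3.2, 12.0]
tcp_rot: [0.001, -0.118, 0.993, -0.0]
wrist_force: [-0.9, -0.4, 4.7]
finger_gap: 0.267
gripper_force: 60.0
```

```bash
python3 plan.py
```

```text
t 5.55 [496.7   3.2  12. ] yaw 3.378 F [-0.9 -0.4  4.7] gap 0.267
```

```bash
sed -i '/P=np.array(\[x,y,z\])/d' plan.py; python3 plan.py 496.7,3.2,100,3.378 480,20,174,3.36 420,160,174,3.28
```

```text
t 5.55 [496.7   3.2  12. ] yaw 3.378 F [-0.9 -0.4  4.7] gap 0.267
496.7,3.2,100,3.378 [-0.001 -0.001 -0.44 ] [-0.001  0.001 -0.   ]
480,20,174,3.36 [ 0.06  0.1  -0.81] [-0.001  0.001  0.009]
420,160,174,3.28 [ 0.188  0.851 -0.811] [-0.001  0.001  0.049]
```

Emit:
apply_moves(
  moves="0 0 -0.08 0 0 0 1;0 0 -0.2 0 0 0 1;0 0 -0.36 0 0 0 1;0 0 -0.53 0 0 0 1;0.02 0.02 -0.68 0 0 0 1;0.06 0.1 -0.78 0 0 0.01 1;0.1 0.22 -0.81 0 0 0.02 1;0.13 0.36 -0.81 0 0 0.03 1;0.16 0.52 -0.81 0 0 0.04 1;0.18 0.68 -0.81 0 0 0.049 1;0.188 0.8 -0.81 0 0 0.049 1;0.188 0.851 -0.81 0 0 0.049 1",
)

```text
time: 6.75
position: [418.2, 161.6, 173.0]
tcp_rot: [-0.0, -0.07, 0.998, 0.0]
wrist_force: [-0.1, 0.0, -1.3]
finger_gap: 0.272
gripper_force: 59.1
```

```bash
python3 plan.py 400,278.5,174,3.19
```

```text
t 6.75 [418.2 161.6 173. ] yaw 3.282 F [-0.1  0.  -1.3] gap 0.272
400,278.5,174,3.19 [ 0.008  0.591 -0.005] [ 0.    -0.     0.046]
```

Emit:
apply_moves(
  moves="0 0.1 -0.005 0 0 0.01 1;0 0.25 -0.005 0 0 0.02 1;0 0.4 -0.005 0 0 0.035 1;0.008 0.52 -0.005 0 0 0.046 1;0.008 0.58 -0.005 0 0 0.046 1;0.008 0.591 -0.005 0 0 0.046 1;0.008 0.591 -0.005 0 0 0.046 1",
)

```text
time: 7.45
position: [401.5, 276.5, 173.7]
tcp_rot: [-0.0, -0.023, 1.0, -0.0]
wrist_force: [-0.7, -0.8, -0.2]
finger_gap: 0.268
gripper_force: 59.1
```

```bash
cat > wr.py <<'E'
from fit import *
from plan import rot
import sys
def fe(p,X):
    K=np.array(p["intrinsics"]);T=np.array(p["world_from_camera"])
    c=(X-T[:3,3])@T[:3,:3]; th=np.arctan2(np.hypot(c[:,0],c[:,1]),c[:,2]); ph=np.arctan2(c[:,1],c[:,0])
    return np.c_[K[0,2]+K[0,0]*th*np.cos(ph),K[1,2]+K[1,1]*th*np.sin(ph)]
def forkW(P,st):  # fork in tool: x_f=-x_t, z_f=-z_t; TCP at fork (20.9,0,12)
    Rt=rot(st); F=np.c_[-Rt[:,0],Rt[:,1],-Rt[:,2]]; return (P-[20.9,0,12])@F.T+st["position"]
def dr(im,h,col,k,off):
    h=cv2.convexHull(h.astype(np.float32))[:,0]
    cv2.polylines(im,[np.round((h-off+.5)*k*8).astype(np.int32)],True,col,1,cv2.LINE_AA,3)
def show(n,out,x,y,w,h,k,things):
    st=env.read_state(); p=viewer.capture(n); f=fe if n=="wrist" else proj
    im=cv2.resize(p["frame"][y:y+h,x:x+w],None,fx=k,fy=k,interpolation=cv2.INTER_CUBIC); o=np.array([x,y])
    for P in M["fork"]: dr(im,f(p,forkW(P,st)),(0,0,255),k,o)
    for parts,q,col in things:
        for P in parts: dr(im,f(p,world(P,q)),col,k,o)
    cv2.imwrite("pics/"+out,im); return im
E
python3 - <<'E'
from wr import *
q=np.load("stand.npy"); th=[(HOOK[:2],q,(0,255,255)),(M["basket"][1:],q,(255,0,0))]
a=show("wrist","a.png",170,150,300,220,1.33,th)
b=show("top","b.png",200,115,95,70,4,th); c=show("scene","c.png",335,165,95,110,4,th)
H=600; pad=lambda i:cv2.copyMakeBorder(i,0,max(0,292-i.shape[0]),0,max(0,400-i.shape[1]),0)[:292,:400]
cv2.imwrite("pics/pre.png",np.hstack([np.vstack([pad(a),pad(b)]),cv2.copyMakeBorder(c,0,584-c.shape[0],0,0,0)]))
E
python3 plan.py 520.6,284.5,174,3.19
```

```text
t 7.6 [401.6 276.  173.8] yaw 3.186 F [ 0.   0.7 -1.1] gap 0.268
520.6,284.5,174,3.19 [-0.596  0.016 -0.001] [-0.    -0.    -0.002]
```

View pics/pre.png

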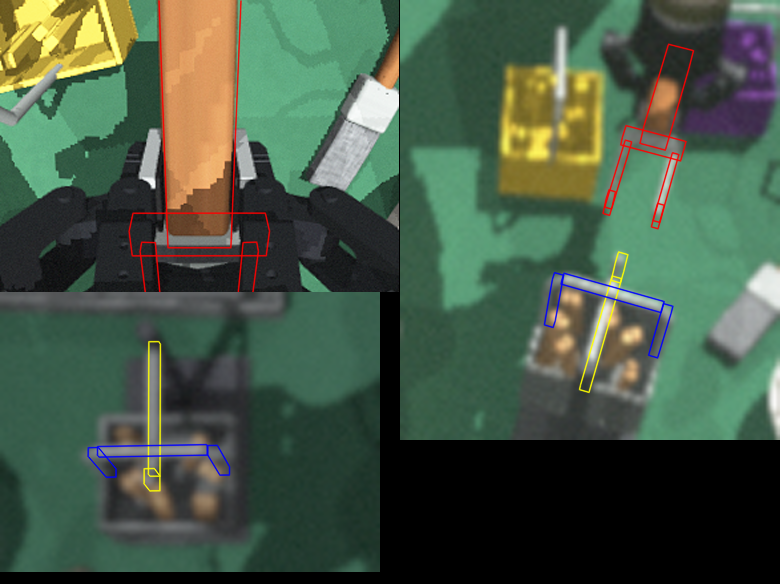

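Wrist, top and scene overlays match: the fork is in the grip, and the hook and bail are where modelled. Next I'll slide the prongs under the bail.

Emit:
apply_moves(
  moves="-0.03 0.016 0 0 0 -0.002 1;-0.08 0.016 0 0 0 -0.002 1;-0.14 0.016 0 0 0 -0.002 1;-0.2 0.016 0 0 0 -0.002 1;-0.26 0.016 0 0 0 -0.002 1;-0.32 0.016 0 0 0 -0.002 1;-0.38 0.016 0 0 0 -0.002 1;-0.44 0.016 0 0 0 -0.002 1;-0.5 0.016 0 0 0 -0.002 1;-0.55 0.016 0 0 0 -0.002 1;-0.585 0.016 0 0 0 -0.002 1;-0.596 0.016 0 0 0 -0.002 1",
)

```text
time: 8.8
position: [521.1, 285.6, 173.7]
tcp_rot: [0.0, -0.025, 1.0, -0.0]
wrist_force: [0.1, 0.9, -1.0]
finger_gap: 0.269
gripper_force: 59.1
```

```bash
python3 - <<'E'
from wr import *
q=np.load("stand.npy"); th=[(HOOK[:2],q,(0,255,255)),(M["basket"][1:],q,(255,0,0))]
b=show("top","b.png",205,110,80,110,5,th); c=show("scene","c.png",345,190,80,110,5,th)
cv2.imwrite("pics/under.png",np.hstack([b,c]))
E
python3 plan.py 520.6,284.5,178,3.19
```

```text
t 8.9 [520.4 285.6 173.7] yaw 3.191 F [-0.1  0.3 -0.8] gap 0.268
520.6,284.5,178,3.19 [-0.001 -0.006 -0.022] [-0.    -0.     0.001]
```

View pics/under.png

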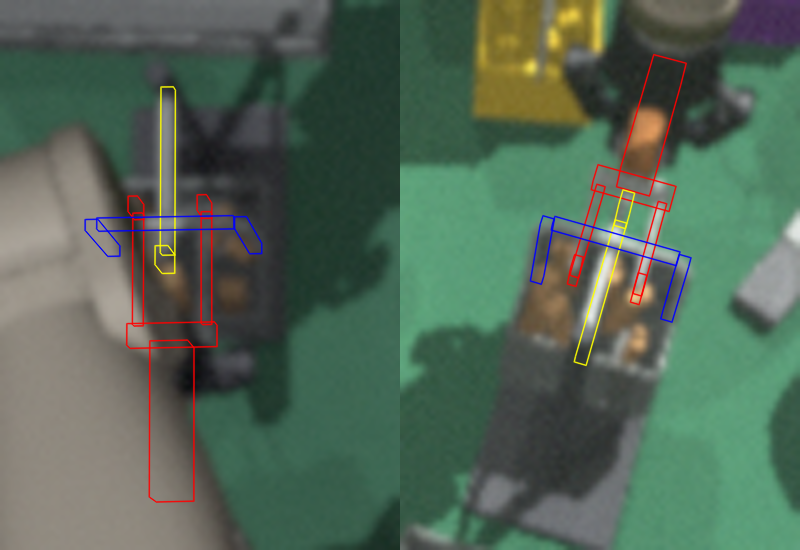

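The prongs straddle the hook and their tips are past the bail. Now I'll lift slowly.

Emit:
apply_moves(
  moves="0 0 -0.02 0 0 0 1;0 0 -0.06 0 0 0 1;0 0 -0.1 0 0 0 1;0 0 -0.125 0 0 0 1;0 0 -0.14 0 0 0 1;0 0 -0.155 0 0 0 1;0 0 -0.17 0 0 0 1;0 0 -0.185 0 0 0 1;0 0 -0.205 0 0 0 1;0 0 -0.225 0 0 0 1;0 0 -0.235 0 0 0 1;0 0 -0.235 0 0 0 1",
)

```text
time: 10.1
position: [520.6, 285.8, 221.3]
tcp_rot: [0.0, -0.025, 1.0, 0.0]
wrist_force: [0.4, 0.5, -3.2]
finger_gap: 0.269
gripper_force: 58.9
```

```bash
python3 - <<'E'
from wr import *
q=np.load("stand.npy"); st=env.read_state(); dz=st["position"][2]-201.5
th=[(HOOK[:2],q,(0,255,255)),([P+[0,0,dz] for P in M["basket"]],q,(255,0,0))]
b=show("top","b.png",205,110,80,110,5,th); c=show("scene","c.png",345,190,80,110,5,th)
cv2.imwrite("pics/lift.png",np.hstack([b,c]))
print(dz,st["wrist_force"],st["torque"],st["finger_gap"])
E
python3 plan.py
```

```text
19.83947238265847 [ 0.36846539  0.48517336 -3.16029008] [ 0.01827082  0.21262947 -0.0095075 ] 0.26857694707894664
t 10.2 [520.3 285.7 220.8] yaw 3.192 F [ 1.  -0.  -3.3] gap 0.27
```

View pics/lift.png

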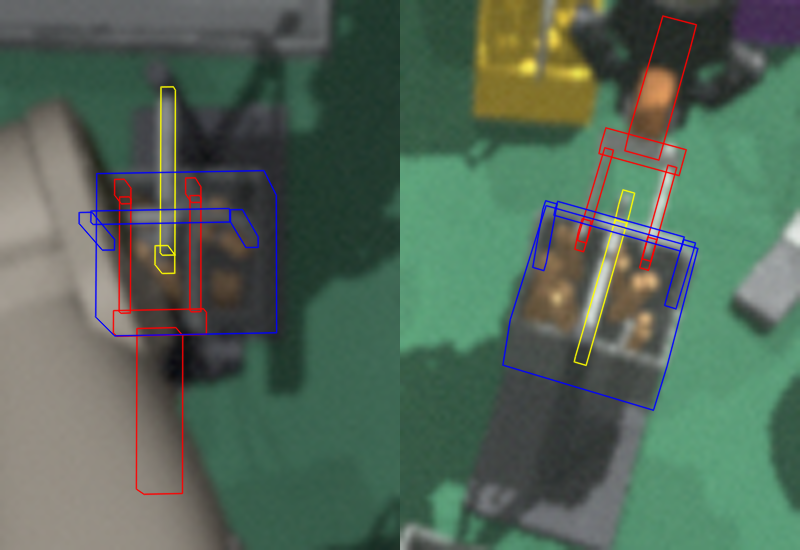

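The load shows (about 2 N more) and there is no droop. Next I'll lift the basket further and then back away from the hook.

Emit:
apply_moves(
  moves="0 0 -0.02 0 0 0 1;0 0 -0.05 0 0 0 1;0 0 -0.08 0 0 0 1;0 0 -0.11 0 0 0 1;0 0 -0.14 0 0 0 1;0 0 -0.17 0 0 0 1;0 0 -0.19 0 0 0 1;0 0 -0.2 0 0 0 1;0.01 0 -0.2 0 0 0 1;0.03 0 -0.2 0 0 0 1;0.06 0 -0.2 0 0 0 1;0.1 0 -0.2 0 0 0 1",
)

```text
time: 11.4
position: [499.7, 284.5, 260.5]
tcp_rot: [-0.0, -0.025, 1.0, -0.0]
wrist_force: [-0.4, -0.2, -2.4]
finger_gap: 0.267
gripper_force: 58.9
```

```bash
python3 plan.py 410,281,262,3.19
```

```text
t 11.4 [499.7 284.5 260.5] yaw 3.191 F [-0.4 -0.2 -2.4] gap 0.267
410,281,262,3.19 [ 0.449  0.005 -0.007] [-0.    -0.     0.001]
```

Emit:
apply_moves(
  moves="0.04 0 0 0 0 0 1;0.08 0 0 0 0 0 1;0.12 0 0 0 0 0 1;0.16 0 0 0 0 0 1;0.2 0 0 0 0 0 1;0.24 0 0 0 0 0 1;0.28 0 0 0 0 0 1;0.32 0 0 0 0 0 1;0.36 0 0 0 0 0 1;0.4 0 0 0 0 0 1;0.435 0 0 0 0 0 1;0.45 0 0 0 0 0 1",
)

```text
time: 12.6
position: [409.6, 280.1, 261.0]
tcp_rot: [-0.0, -0.025, 1.0, -0.0]
wrist_force: [0.5, -0.1, -3.2]
finger_gap: 0.269
gripper_force: 58.9
```

```bash
python3 plan.py 425,100,262,3.19 440,-80,262,3.2
```

```text
t 12.6 [409.6 280.1 261. ] yaw 3.192 F [ 0.5 -0.1 -3.2] gap 0.269
425,100,262,3.19 [-0.031 -0.903 -0.005] [-0.    -0.     0.001]
440,-80,262,3.2 [-0.061 -1.806 -0.005] [-0.    -0.    -0.004]
```

Emit:
apply_moves(
  moves="0 -0.015 0 0 0 0 1;0 -0.045 0 0 0 0 1;0 -0.09 0 0 0 0 1;0 -0.15 0 0 0 0 1;0 -0.225 0 0 0 0 1;0 -0.31 0 0 0 0 1;-0.01 -0.4 0 0 0 0 1;-0.01 -0.49 0 0 0 0 1;-0.02 -0.58 0 0 0 0 1;-0.02 -0.67 0 0 0 0 1;-0.03 -0.76 0 0 0 0 1;-0.03 -0.85 0 0 0 0 1",
)

```text
time: 13.8
position: [425.1, 108.9, 260.9]
tcp_rot: [0.0, -0.025, 1.0, -0.0]
wrist_force: [0.5, -0.1, -2.5]
finger_gap: 0.265
gripper_force: 58.9
```

Emit:
apply_moves(
  moves="-0.01 -0.09 0 0 0 0 1;-0.02 -0.18 0 0 0 0 1;-0.02 -0.27 0 0 0 0 1;-0.03 -0.36 0 0 0 0 1;-0.04 -0.45 0 0 0 0 1;-0.04 -0.54 0 0 0 0 1;-0.05 -0.63 0 0 0 0 1;-0.06 -0.72 0 0 0 0 1;-0.07 -0.79 0 0 0 0 1;-0.08 -0.84 0 0 0 0 1;-0.09 -0.87 0 0 0 0 1;-0.09 -0.88 0 0 0 0 1",
)

```text
time: 15.0
position: [452.0, -64.8, 260.8]
tcp_rot: [-0.0, -0.025, 1.0, -0.0]
wrist_force: [0.2, 1.1, -2.5]
finger_gap: 0.264
gripper_force: 59.0
```

```bash
python3 - <<'E'
import numpy as np
y=.069; print(632.6-101.3*np.cos(y),-287-101.3*np.sin(y), 3.1416+y)
E
python3 plan.py 531.6,-294,261,3.211
python3 - <<'E'
from h import *
p=viewer.capture("scene"); cv2.imwrite("pics/carry.png",p["frame"][100:320,150:450])
E
```

```text
531.5410489910423 -293.98415499320345 3.2106
t 15.0 [452.  -64.8 260.8] yaw 3.191 F [ 0.2  1.1 -2.5] gap 0.264
531.6,-294,261,3.211 [-3.410e-01 -1.164e+00 -1.000e-03] [-0.   -0.   -0.01]
```

Emit:
apply_moves(
  moves="0 -0.015 0 0 0 0 1;-0.01 -0.045 0 0 0 0 1;-0.02 -0.09 0 0 0 0 1;-0.04 -0.15 0 0 0 0 1;-0.06 -0.22 0 0 0 0 1;-0.08 -0.3 0 0 0 0 1;-0.11 -0.38 0 0 0 0 1;-0.13 -0.46 0 0 0 0 1;-0.16 -0.54 0 0 0 -0.002 1;-0.18 -0.62 0 0 0 -0.004 1;-0.21 -0.7 0 0 0 -0.006 1;-0.23 -0.78 0 0 0 -0.008 1",
)

```text
time: 16.25
position: [506.0, -219.2, 260.7]
tcp_rot: [-0.0, -0.033, 0.999, -0.0]
wrist_force: [0.1, 0.2, -2.3]
finger_gap: 0.268
gripper_force: 59.0
```

```bash
python3 plan.py 531.6,-294,261,3.211
```

```text
t 16.25 [ 506.  -219.2  260.7] yaw 3.208 F [ 0.1  0.2 -2.3] gap 0.268
531.6,-294,261,3.211 [-0.103 -0.382 -0.001] [-0.    -0.    -0.001]
```

Emit:
apply_moves(
  moves="-0.02 -0.08 0 0 0 0 1;-0.04 -0.16 0 0 0 0 1;-0.06 -0.23 0 0 0 -0.001 1;-0.08 -0.29 0 0 0 -0.001 1;-0.092 -0.335 0 0 0 -0.001 1;-0.1 -0.365 0 0 0 -0.001 1;-0.103 -0.38 0 0 0 -0.001 1;-0.103 -0.382 0 0 0 -0.001 1;-0.103 -0.382 0 0 0 -0.001 1;-0.103 -0.382 0 0 0 -0.001 1",
)

```text
time: 17.25
position: [531.1, -292.1, 261.1]
tcp_rot: [0.0, -0.034, 0.999, 0.0]
wrist_force: [0.6, -0.0, -2.7]
finger_gap: 0.272
gripper_force: 59.0
```

```bash
cat > chk.py <<'E'
from wr import *
import sys
z=float(sys.argv[1]); q=np.load("res.npy")[1]; st=env.read_state()
if z<0: z=st["position"][2]-201.5+60
bq=[632.6,-287,.069]
B=[P-[0,0,60]+[0,0,z] for P in M["basket"]]
th=[(M["board"],q,(0,255,255)),(B,bq,(255,0,0))]
b=show("top","b.png",365,95,90,125,4.4,th); c=show("scene","c.png",190,130,90,125,4.4,th)
cv2.imwrite("pics/"+sys.argv[2],np.hstack([b,c]))
E
python3 chk.py -1 over.png; python3 plan.py 531.6,-294,157.5,3.211
```

```text
t 17.35 [ 531.1 -292.2  261.1] yaw 3.21 F [-0.4 -0.3 -3.1] gap 0.269
531.6,-294,157.5,3.211 [-0.002 -0.009  0.518] [-0.  0. -0.]
```

View pics/over.png

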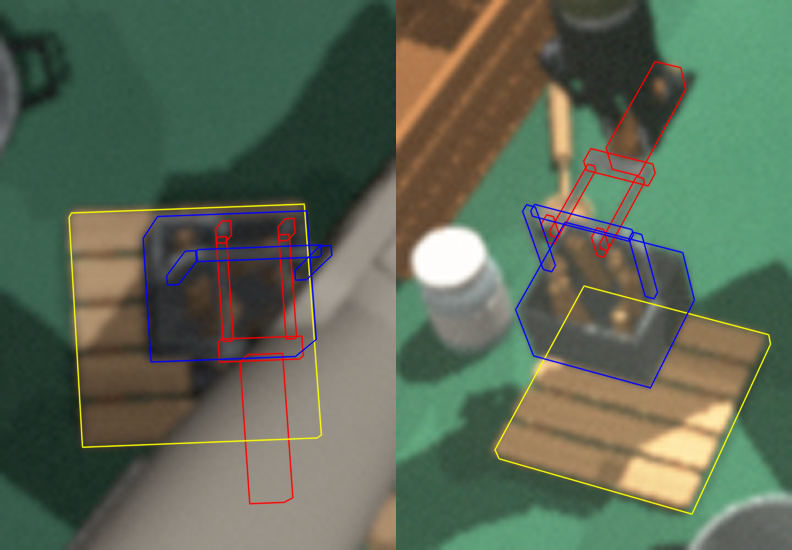

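The basket hangs above the board, level and near the model outline. I'll lower it gently.

Emit:
apply_moves(
  moves="0 -0.004 0.03 0 0 0 1;0 -0.008 0.08 0 0 0 1;0 -0.008 0.14 0 0 0 1;0 -0.008 0.2 0 0 0 1;0 -0.008 0.26 0 0 0 1;0 -0.008 0.32 0 0 0 1;0 -0.008 0.37 0 0 0 1;0 -0.008 0.41 0 0 0 1;0 -0.008 0.435 0 0 0 1;0 -0.008 0.45 0 0 0 1;0 -0.008 0.455 0 0 0 1;0 -0.008 0.455 0 0 0 1",
)

```text
time: 18.55
position: [531.4, -294.3, 170.2]
tcp_rot: [0.0, -0.034, 0.999, -0.0]
wrist_force: [-0.4, -0.0, -2.7]
finger_gap: 0.267
gripper_force: 59.0
```

```bash
python3 chk.py -1 low.png; python3 plan.py
```

```text
t 18.65 [ 531.6 -294.4  170.4] yaw 3.21 F [-0.4 -0.4 -3.5] gap 0.268
```

View pics/low.png

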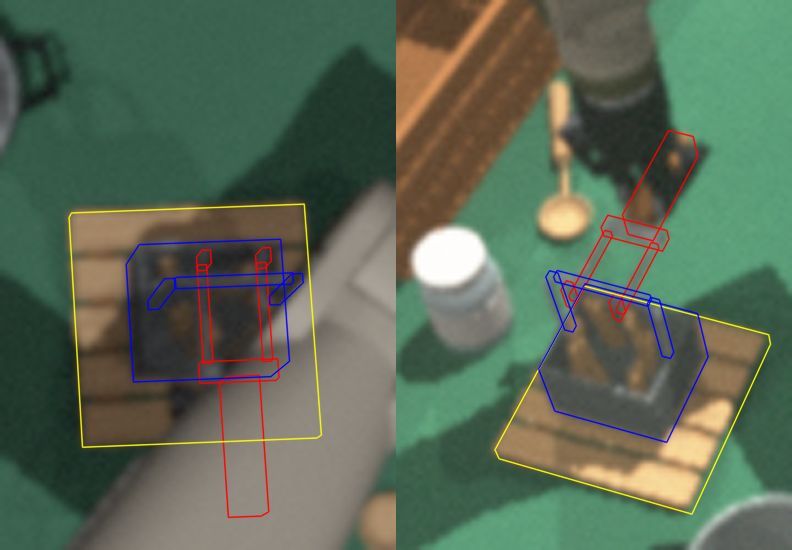

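Emit:
apply_moves(
  moves="0 0 0.02 0 0 0 1;0 0 0.035 0 0 0 1;0 0 0.045 0 0 0 1;0 0 0.055 0 0 0 1;0 0 0.065 0 0 0 1;0 0 0.075 0 0 0 1;0 0 0.085 0 0 0 1;0 0 0.105 0 0 0 1;0 0 0.135 0 0 0 1;0 0 0.17 0 0 0 1;0 0 0.2 0 0 0 1;0 0 0.22 0 0 0 1",
)

```text
time: 19.85
position: [530.9, -293.9, 124.9]
tcp_rot: [-0.0, -0.034, 0.999, 0.0]
wrist_force: [0.3, -0.6, -1.1]
finger_gap: 0.272
gripper_force: 59.3
```

```bash
python3 plan.py; python3 chk.py 16 down.png
```

```text
t 19.85 [ 530.9 -293.9  124.9] yaw 3.21 F [ 0.3 -0.6 -1.1] gap 0.272
```

View pics/down.png

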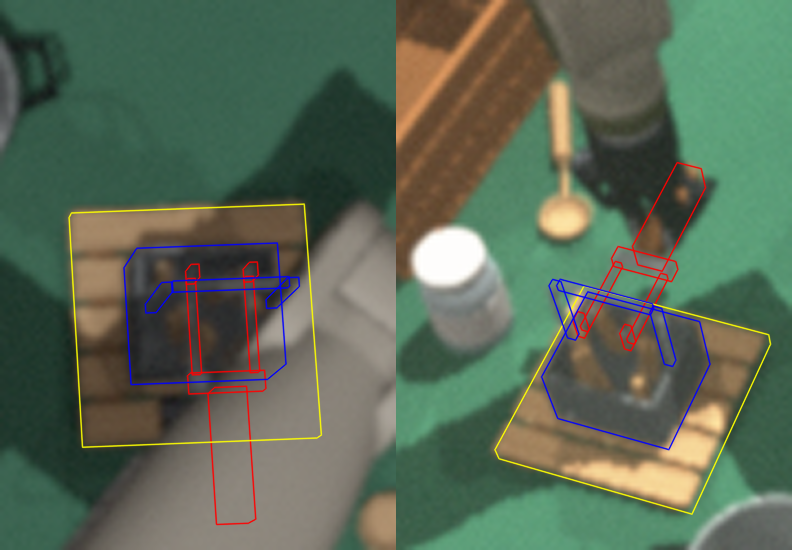

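The wrist force is back to the unloaded value, so the basket stands on the board. I count 11 pictures viewed, one over the limit of 10, so I'll use only numbers from here. Next I'll withdraw the prongs.

Emit:
apply_moves(
  moves="0.02 0 0 0 0 0 1;0.06 0 0 0 0 0 1;0.12 0 0 0 0 0 1;0.18 0 0 0 0 0 1;0.25 0 0 0 0 0 1;0.33 0 0 0 0 0 1;0.42 0 0 0 0 0 1;0.51 0 0 0 0 0 1;0.6 0 0 0 0 0 1;0.69 0 0 0 0 0 1;0.75 0 0 0 0 0 1;0.75 0 0 0 0 0 1",
)

```text
time: 21.15
position: [379.9, -304.2, 126.1]
tcp_rot: [-0.0, -0.033, 0.999, 0.0]
wrist_force: [0.8, 0.6, -1.2]
finger_gap: 0.265
gripper_force: 59.3
```

```bash
python3 plan.py 400,-150,100,3.21 470,0,40,3.3 470,0,14,3.3
```

```text
t 21.15 [ 379.9 -304.2  126.1] yaw 3.208 F [ 0.8  0.6 -1.2] gap 0.265
400,-150,100,3.21 [-0.152  0.763  0.131] [ 0.    -0.    -0.001]
470,0,40,3.3 [-0.551  1.488  0.431] [ 0.    -0.    -0.046]
470,0,14,3.3 [-0.551  1.488  0.561] [ 0.    -0.    -0.046]
```

Emit:
apply_moves(
  moves="0 0.05 0 0 0 0 1;0 0.13 0 0 0 0 1;0 0.24 0 0 0 0 1;-0.03 0.36 0.02 0 0 0 1;-0.06 0.48 0.04 0 0 0 1;-0.09 0.6 0.06 0 0 0 1;-0.12 0.72 0.08 0 0 0 1;-0.14 0.82 0.1 0 0 -0.01 1;-0.16 0.9 0.12 0 0 -0.02 1;-0.18 0.96 0.13 0 0 -0.03 1;-0.18 0.99 0.13 0 0 -0.03 1;-0.18 1 0.13 0 0 -0.03 1",
)

```text
time: 22.35
position: [403.9, -101.5, 99.9]
tcp_rot: [-0.0, -0.065, 0.998, -0.0]
wrist_force: [0.2, -0.9, -1.3]
finger_gap: 0.266
gripper_force: 59.3
```

```bash
python3 plan.py 480,0,40,3.35 480,0,15,3.35 480,0,11.5,3.35
```

```text
t 22.35 [ 403.9 -101.5   99.9] yaw 3.271 F [ 0.2 -0.9 -1.3] gap 0.266
480,0,40,3.35 [-0.443  0.454  0.3  ] [-0.    -0.    -0.039]
480,0,15,3.35 [-0.443  0.454  0.425] [-0.    -0.    -0.039]
480,0,11.5,3.35 [-0.443  0.454  0.442] [-0.    -0.    -0.039]
```

Emit:
apply_moves(
  moves="-0.03 0.03 0.02 0 0 0 1;-0.1 0.1 0.07 0 0 -0.01 1;-0.18 0.18 0.12 0 0 -0.02 1;-0.26 0.26 0.18 0 0 -0.03 1;-0.34 0.35 0.23 0 0 -0.039 1;-0.4 0.41 0.27 0 0 -0.039 1;-0.435 0.445 0.3 0 0 -0.039 1;-0.443 0.454 0.34 0 0 -0.039 1;-0.443 0.454 0.38 0 0 -0.039 1;-0.443 0.454 0.405 0 0 -0.039 1;-0.443 0.454 0.42 0 0 -0.039 1;-0.443 0.454 0.43 0 0 -0.039 1",
)

```text
time: 23.55
position: [479.8, -1.5, 13.7]
tcp_rot: [-0.0, -0.102, 0.995, -0.0]
wrist_force: [0.1, 0.2, -0.8]
finger_gap: 0.271
gripper_force: 59.3
```

```bash
python3 plan.py
```

```text
t 23.55 [479.8  -1.5  13.7] yaw 3.347 F [ 0.1  0.2 -0.8] gap 0.271
```

Emit:
apply_moves(
  moves="0 0 0.003 0 0 0 1;0 0 0.006 0 0 0 1;0 0 0.009 0 0 0 1;0 0 0.009 0 0 0 1",
)

```text
time: 23.95
position: [480.3, -1.1, 12.2]
tcp_rot: [0.0, -0.103, 0.995, -0.0]
wrist_force: [-0.5, 0.5, -0.4]
finger_gap: 0.269
gripper_force: 59.3
```

Emit:
apply_moves(
  moves="0 0 0.004 0 0 0 1;0 0 0.004 0 0 0 1;0 0 0.004 0 0 0 0.2;0 0 0.004 0 0 0 0;0 0 0.004 0 0 0 -0.3;0 0 0.004 0 0 0 -1;0 0 0.004 0 0 0 -1;0 0 0.004 0 0 0 -1;0 0 0.004 0 0 0 -1",
)

```text
time: 24.85
position: [480.1, -1.1, 11.2]
tcp_rot: [-0.0, -0.103, 0.995, -0.0]
wrist_force: [0.7, 0.5, 0.1]
finger_gap: 0.997
gripper_force: 0.0
```

Emit:
apply_moves(
  moves="0 0 -0.05 0 0 0 -1;0 0 -0.15 0 0 0 -1;0 0 -0.3 0 0 0 -1;0 0 -0.5 0 0 0 -1;0.1 0 -0.7 0 0 0 -1;0.2 0 -0.85 0 0 0 -1;0.3 0 -0.95 0 0 0 -1;0.35 0 -1 0 0 0 -1;0.35 0 -1 0 0 0 -1",
)

```text
time: 25.75
position: [411.6, -15.6, 212.9]
tcp_rot: [0.001, -0.103, 0.995, -0.001]
wrist_force: [0.3, -0.7, -1.2]
finger_gap: 0.994
gripper_force: 0.0
```

```bash
cat > fin.py <<'E'
from fit import *
print({k:np.round(v,2) for k,v in env.read_state().items() if k in("time","position","wrist_force","finger_gap")})
B=[P-[0,0,44] for P in M["basket"]]
ps={n:viewer.capture(n) for n in("scene","top")}
for t,parts,q0 in(("fork",M["fork"],(459,-5,.2)),("basket",B,(632,-287,.07))):
    ms=[]
    for n,p in ps.items():
        uv=proj(p,[q0[0]+(30 if t=="fork" else 0),q0[1],80 if t=="basket" else 14])[0]
        c=[r for k in((t,"prongs") if t=="fork" else (t,"bail")) for r in finder.cut_out(p,k)]
        c=[r for r in c if np.hypot(r["position"][1]-uv[0],r["position"][0]-uv[1])<22]
        if c: c=max(c,key=lambda r:r["mask"].sum()); ms.append((p,cv2.resize(c["mask"].astype(np.uint8),None,fx=2,fy=2,interpolation=0))); print(t,n,c["conf"],c["position"])
    def cost(q): return np.mean([1-(sil(p,parts,q)&m).sum()/(sil(p,parts,q)|m).sum() for p,m in ms])
    r=differential_evolution(cost,[(q0[0]-40,q0[0]+40),(q0[1]-40,q0[1]+40),(q0[2]-.35,q0[2]+.35)],seed=1,maxiter=30,popsize=12)
    print(t,r.x.round(3),round(r.fun,3))
E
python3 fin.py
```

```text
{'time': np.float64(25.75), 'position': array([411.64, -15.6 , 212.91]), 'wrist_force': array([ 0.33, -0.67, -1.19]), 'finger_gap': np.float64(0.99)}
fork scene 0.65 [213.3, 321.9]
fork [ 4.5768e+02 -9.6670e+00  2.1900e-01] 0.293
basket scene 0.81 [212.4, 241.0]
basket top 0.56 [165.8, 409.7]
basket [ 6.32743e+02 -2.86453e+02  7.00000e-02] 0.061
```

```bash
python3 -c "
from plant import close_job
print(close_job())"
```

```text
the job is handed in; nothing more can be done
None
```

The job is handed in at about 26 s: the basket stands upright within 1 mm of the board's centre, the lifter lies flat on the table at about (458, -10) mm, clear of everything, and I moved nothing else; I viewed 11 pictures, one over the limit of 10.

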